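# Open the child-resistant tub of disinfectant tablets

## Task

Open the tub of disinfectant tablets on the desk: push its child-resistant cap down until you feel the firm stop, keep it down while turning it anticlockwise about a sixth of a turn, then lift it off and set it down gently, right way up, flat in the steel tray. Feel your way and never force the cap against the tub, and leave the spray bottle, the mug and the mouse where they are.

Things in the scene. Friction and masses are not known exactly. Their poses are not given: they have to be found in the camera images.
- cap_mid (a point): Grey plastic child-resistant cap, loose, 80 g, on the tub at the start: ribbed, round, 66 mm in diameter, with an upright grip bar across its flat top. This point: on the axis, in the flat top face at the foot of the bar, 33 mm above the cap's lower edge. x along the bar, z up. Bar 52 mm long (x), 14 mm wide (y: pinch across this), 26 mm high; fingertips beside it can push on the top face.
- cap_bar_top (a point): Centre of the top of the grip bar, 26 mm above cap_mid, same axes. To free its two hidden lugs the cap is pushed straight down 2.5 to 12.5 mm; how far differs from tub to tub and cannot be seen. A spring resists with 4 N at first, rising 0.3 N per mm; 1 mm after the lugs are free comes a firm stop: 15 N per mm more. 12 to 16 N in all holds it there.
- tub_collar (a point): Centre of the tub's hidden toothed collar, on the tub's axis, 120 mm above the desk. Held down, the cap turns anticlockwise from above (positive about z) by 60 degrees (end stop at 69); there, within 8 degrees of 60, it can be let up and lifted straight off, clear after 35 mm. Not fully pressed it will not turn; clockwise it never turns. Over 24 N between cap and tub breaks the tub.
- tub: White tub, 92 mm in diameter, in a steel holder with a 140 mm square, 10 mm thick foot plate, fixed to the desk. Origin: centre of the plate's underside, on the desk; z is the tub's axis. Shoulder 89 mm high; neck and collar (56 mm diameter) reach up to 134 mm, the mouth's spring ring to 138 mm. Locked, the cap's cap_mid is 143 mm above this origin, its x within 2 degrees of the tub's x.
- tray: Shallow square steel tray fixed on the desk, 150 x 150 mm outside, 14 mm high, walls and floor 4 mm thick, left or right of the tub. The origin is the centre of its underside, on the desk, axes along its sides; the cap standing in it has cap_mid about 37 mm above this origin.
- sprayer: Spray bottle with a milky round body of 76 mm diameter, 192 mm high to the top of its white trigger head, standing on the other side of the tub from the tray; loose bystander. Origin at the centre of its underside.
- mug: White mug, 76 mm in diameter, 85 mm high, beyond the tub; loose bystander. Origin at the centre of its underside.
- mouse: Black computer mouse, 100 x 58 x 24 mm, beyond the tub; loose bystander. Origin at the centre of its underside.
Mind the look-alikes: they are no part of the job. There is more than one size of the part that bears cap_mid; the job needs the larger. Of the things that look like the tray, take the one that is farthest from the robot's base at the start.

How it is judged:
By the outcome, as a careful person would: the job done as asked, in the order asked, and still so for the second after the job is handed in, with the robot touching nothing.
It also fails if it takes over 69 s, if anything falls off the work surface, if the arm or the gripper's body presses on something with over 40 N, if the wrist force passes 120 N, or if a joint passes its speed limit or range.

## Robot

A 6-joint arm with a two-finger parallel gripper is mounted at the origin on the work surface. World frame = base frame: x ahead of the robot, y to its left, z up, the work surface at z = 0. Lengths are in m, angles in rad, forces in N, time in s.
With the tool pointing down it reaches from about 0.3 to 0.775 m from the base axis. Payload 14.6 kg.
Tool frame: the origin (TCP) lies between the finger pads; the fingertips stand 19 mm ahead of it and the grasp point (between the pads) is the TCP (ctrl.finger_overhang is the distance from the TCP to the fingertips, in m); z points along the fingers, y is the direction in which the jaws open and shut (so a half turn about z gives the same grasp; the last joint's range is limited). The gripper opens to 94 mm and grips with 3 to 60 N. Pads are 16 mm wide; open, the fingers measure 119 mm over their backs; the gripper's body (75 mm by 177 mm) begins 78 mm behind the grasp point.
Start: joints at [1.276, 0.3, 1.521, -0, 1.321, -0.067], TCP at [0.124, 0.536, 0.224] pointing down, gripper open.
Joint ranges: [-3.03, 3.03], [-0.79, 2.21], [0.23, 2.52], [-1.04, 4.18], [0, 3.07], [-2.55, 2.55]. Speed limits (rad/s): [2.22, 2.22, 2.57, 3.14, 3.14, 3.14].

## Interface

Orientations are given as [roll, pitch, yaw] about the fixed x, y, z axes, in that order (R = Rz(yaw) Ry(pitch) Rx(roll)).
In Python, from station import ctrl gives the robot as it stands.
- The arm moves only by the tool send_rows, never from a script. Its argument "series" is a list of rows, each a list of 7 numbers: the turn, a rotation vector about the tool's x, y, z in degrees, then the shift along the tool's x, y, z in m, then the gripper's target within -1 to 1 (fully open at 1, half-way at 0, shut at -1). A call has 1 to 8 rows; each row is the pose to reach, as a shift and turn from the pose commanded when the call began, along the tool's axes at that moment; what a row does not reach only later rows make up. A row lasts 1/10 s, in which the tool goes at most 50 mm and 8.59 degrees, less where a joint would pass 70% of its speed; a pose out of reach is approached as far as the arm can. A call with a gripper value outside its range is refused whole. The fingers move at their own pace and stop on an object; "force" is the grip in N (left out, the last holds). Time passes only in rows, so rows that repeat a pose let the fingers close. It gives the time, the measured TCP pose, the force and the opening at its end, in the units of the state.
- ctrl.get_obs(): the state, without advancing time (a new reading comes with each control period).
- ctrl.camera(name): name is "side" or "top" or "wrist"; returns a dict with "pixels" (400x640x3 uint8, red, green, blue), "z_map" (400x640 float32, m along the optical axis (not along the pixel's ray), 0 where there is no reading), "fov_y" (degrees; the focal length in pixels is half the picture's height over the tangent of half this angle, whatever the lens; pixels are square), "cx", "cy" (the principal point, pixels), "R" (3x3) and "t" (3): a world point X has camera coordinates R X + t. Camera axes: x right, y down, z forward; pixel columns grow to the right and rows downward; lengths in m; the calibration is good to about 2 mm. The wrist camera is an equidistant fisheye: a pixel r from the principal point sees the ray r / f radians off the axis. A picture is of the moment at which its call begins.
- ctrl.hand_in(): hands the job in, once; it reports no verdict.
The state is a dict: "time_s": time; "qpos": joint angles; "joint_vel": joint speeds; "tau": joint torques, N m; "ee_pos": TCP position; "eef_rot": TCP orientation; "force": force on the tool from outside, world axes, zero at the start; "moment": the same for the moment, N m; "grip_width": finger opening in m.
Only numpy, scipy, OpenCV 4.12 (cv2) and the standard library are available. Lean on these libraries where they do the work, as an engineer would, in place of code of your own. Each camera call takes 0.05 s, during which the arm holds its last target.

## Working session

There is one attempt and no reset: what is moved stays moved. The work goes in short steps, Python scripts to look and compute and a tool call to move; the robot and the scene stay as the last step left them, time stands still between calls to the robot, and variables do not carry over. Pictures are saved under pics/ and viewed, and the job is handed in when it is done.

Besides the shell and the picture viewer there is one more tool, called after ">>>" by a JSON object that holds its "name" and its "arguments". send_rows: Moves the arm, as the interface text tells. Its arguments: {"type":"object","properties":{"series":{"type":"array"},"force":{"type":"number"}},"required":["series"]}

```bash
ls; mkdir -p pics; cat > h.py <<'E'
import numpy as np, cv2
from station import ctrl
def save(c,n): cv2.imwrite(f'pics/{n}.png',cv2.cvtColor(c['pixels'],cv2.COLOR_RGB2BGR)); np.savez(f'pics/{n}.npz',**{k:np.array(v) for k,v in c.items()})
def load(n): return dict(np.load(f'pics/{n}.npz'))
def foc(c): return 200/np.tan(np.radians(float(c['fov_y']))/2)
def ray(c,u,v):
    f=foc(c); d=np.array([(u-c['cx'])/f,(v-c['cy'])/f,1.]); R=c['R']; return -R.T@c['t'],R.T@d
def onplane(c,u,v,z):
    o,d=ray(c,u,v); return o+d*(z-o[2])/d[2]
def pts(c):
    f=foc(c); v,u=np.mgrid[0:400,0:640]; z=c['z_map']; P=np.stack([(u-c['cx'])/f*z,(v-c['cy'])/f*z,z],-1)
    return (P-c['t'])@c['R']
def proj(c,X):
    p=c['R']@np.array(X)+c['t']; f=foc(c); return f*p[0]/p[2]+c['cx'],f*p[1]/p[2]+c['cy']
E
python3 - <<'E'
from h import *
o=ctrl.get_obs(); print(o)
for n in ['top','side','wrist']:
    c=ctrl.camera(n); save(c,n+'0'); print(n,c['fov_y'],c['cx'],c['cy'],-c['R'].T@c['t'])
E
```

```text
pics
{'time_s': 0.0, 'qpos': array([ 1.27638188e+00,  3.00500230e-01,  1.52159604e+00, -2.11392865e-05,
        1.32072762e+00, -6.66265848e-02]), 'joint_vel': array([ 0.00016578, -0.00263769, -0.00035272,  0.00010309,  0.00124136,
        0.00027948]), 'tau': array([ 1.42331362e-03, -5.31799257e+01, -3.52740383e+01,  7.08612869e-02,
        2.44483963e-02, -1.35642822e-04]), 'ee_pos': array([0.12415084, 0.53554346, 0.22386402]), 'eef_rot': array([-3.14036278e+00, -6.15428011e-05,  2.91381000e+00]), 'force': array([-0.68436107, -0.28467471, -0.50504354]), 'moment': array([ 0.00303853, -0.00031708, -0.03034977]), 'grip_width': 0.09389633612563088}
top 49.628973117095526 313.5014903819638 201.62233836134814 [ 0.34854713 -0.07377991  1.23123926]
side 55.43170258204785 317.99201035485675 196.11419582512016 [ 0.15880908 -0.92591069  0.82201579]
wrist 65.70646984690485 316.8544061618038 201.5862389997273 [0.04936051 0.55296376 0.38351817]
```

View pics/top0.png

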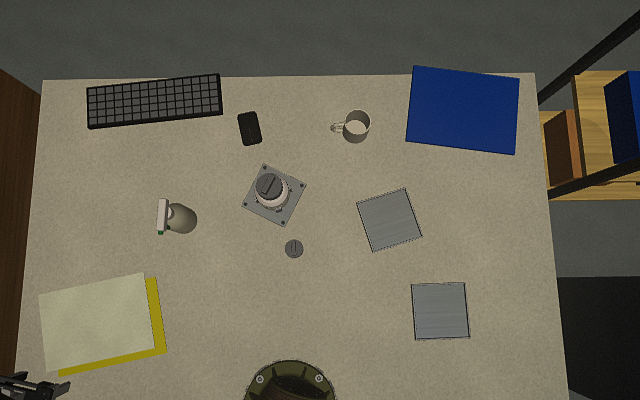

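View pics/side0.png

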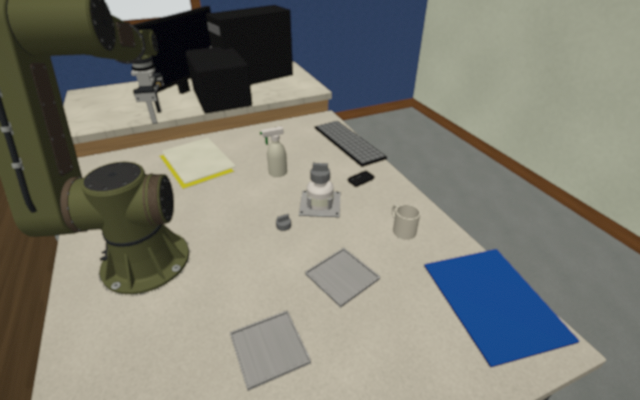

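View pics/wrist0.png

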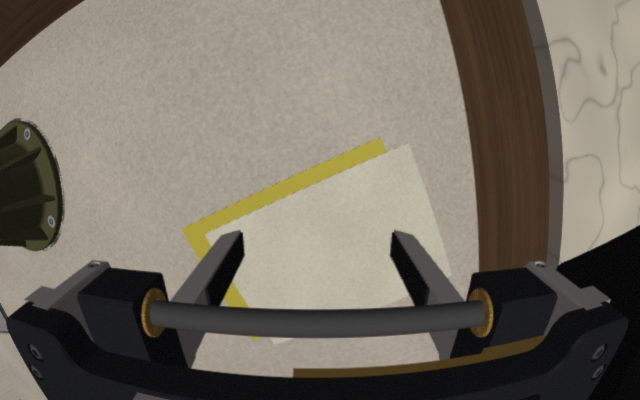

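The top view shows the capped tub at (270,187), a small loose cap at (293,248), and trays at (389,219) and (440,311). The sprayer is at (178,217), the mug at (355,125) and the mouse at (250,128). Next I'll measure them.

```bash
python3 - <<'E'
from h import *
c=load('top0'); P=pts(c); z=P[...,2]
img=c['pixels'].astype(int)
print('desk z', np.median(z[300:340,200:260]))
for n,(u,v) in dict(tubcap=(270,187),small=(293,248),A=(389,219),B=(440,311),spr=(178,217),mug=(355,125),mouse=(250,128)).items():
    print(n,P[v,u].round(4),onplane(c,u,v,0).round(3))
# cap top region by height
m=(z>0.13)&(z<0.185)&(np.abs(P[...,0]-P[187,270,0])<.08)&(np.abs(P[...,1]-P[187,270,1])<.08)
q=P[m]; print('cap pts',m.sum(), np.percentile(q[:,2],[5,25,50,75,95]))
for lo,hi in [(0.138,0.150),(0.160,0.178)]:
    k=m&(z>lo)&(z<hi); 
    if k.sum()>3:
        r=cv2.minAreaRect((P[k][:,:2]*1000).astype(np.float32)); print(lo,k.sum(),r)
        v,u=np.where(k); print(u.min(),u.max(),v.min(),v.max())
cv2.imwrite('pics/crop1.png',cv2.resize(c['pixels'][140:270,220:340,::-1],None,fx=5,fy=4.6,interpolation=cv2.INTER_CUBIC)[:600])
# trays: gray mask
g=c['pixels']; hsv=cv2.cvtColor(g,cv2.COLOR_RGB2HSV)
print(hsv[219,389],hsv[311,440],hsv[300,300])
E
```

```text
desk z -0.0004968674191045009
tubcap [0.5717 0.038  0.1517] [0.603 0.054 0.   ]
small [ 0.4229 -0.0142  0.0429] [ 0.426 -0.012  0.   ]
A [ 0.5041 -0.2873  0.0022] [ 0.504 -0.288  0.   ]
B [ 0.2464 -0.4163  0.0041] [ 0.246 -0.417  0.   ]
spr [0.5018 0.2782 0.1248] [0.519 0.318 0.   ]
mug [ 0.7848 -0.1981  0.0077] [ 0.788 -0.199  0.   ]
mouse [0.7753 0.1103 0.0221] [0.783 0.114 0.   ]
cap pts 542 [0.13692276 0.14129419 0.14339477 0.15136868 0.16968416]
0.138 367 ((579.0499267578125, 43.3076057434082), (64.6763687133789, 65.00847625732422), 74.28247833251953)
256 281 173 198
0.16 122 ((578.9771728515625, 42.888816833496094), (14.321476936340332, 51.757869720458984), 61.7114372253418)
261 274 174 193
[ 27  20 113] [ 50   7 107] [ 22  54 151]
```

View pics/crop1.png

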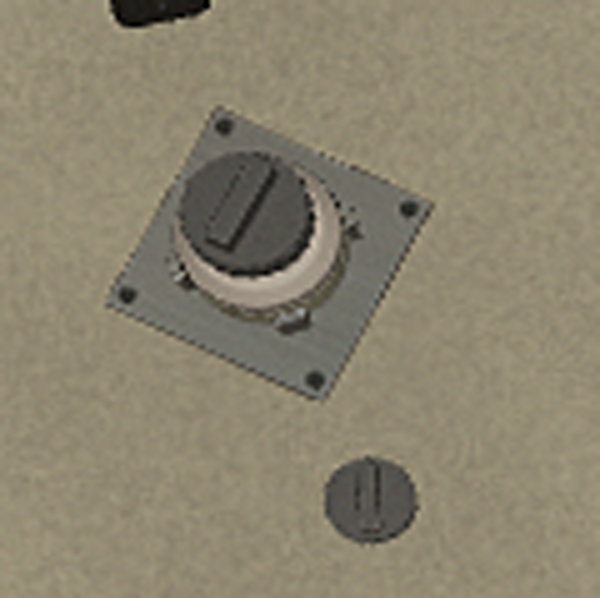

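The crop shows the larger cap on the tub, with its bar running lower-left to upper-right. The other cap, low and smaller on the desk, is the decoy. Tray A at about 0.58 m from the base is farther than B at about 0.48 m, so I take A. Next I'll refine the tub axis and tray pose from the corners.

```bash
python3 - <<'E'
from h import *
c=load('top0'); hsv=cv2.cvtColor(c['pixels'],cv2.COLOR_RGB2HSV); P=pts(c)
m=((hsv[...,1]<36)&(hsv[...,2]>60)).astype(np.uint8)
m=cv2.morphologyEx(m,cv2.MORPH_CLOSE,np.ones((3,3)))
for n,(x0,x1,y0,y1),zz in [('A',(350,430,180,260),.014),('B',(405,475,275,345),.014),('plate',(235,312,158,232),.01)]:
    s=np.zeros_like(m); s[y0:y1,x0:x1]=m[y0:y1,x0:x1]
    cs,_=cv2.findContours(s,0,2); k=max(cs,key=cv2.contourArea).reshape(-1,2)
    W=np.array([onplane(c,u,v,zz)[:2]*1000 for u,v in k],np.float32)
    print(n,cv2.minAreaRect(W))
s=load('side0')
Q=pts(s); print('side desk',np.median(Q[200:230,180:220,2]))
k=(Q[...,2]>.161)&(Q[...,2]<.175)&(abs(Q[...,0]-.579)<.06)&(abs(Q[...,1]-.043)<.06); q=Q[k]; print(k.sum(),q.mean(0) if k.any() else 0)
# decisive: bystander top heights near path
cv2.imwrite('pics/crop2.png',cv2.resize(s['pixels'][140:260,250:400,::-1],None,fx=5,fy=5,interpolation=cv2.INTER_CUBIC))
E
```

```text
A ((501.77923583984375, -285.905029296875), (149.5914306640625, 148.6582489013672), 16.5391845703125)
B ((248.2332305908203, -413.48980712890625), (148.92825317382812, 152.03488159179688), 1.3587530851364136)
plate ((578.4794921875, 42.57666778564453), (138.6555938720703, 139.18655395507812), 62.6348762512207)
side desk -0.0016359485392993464
59 [0.57716256 0.03968486 0.16605256]
```

View pics/crop2.png

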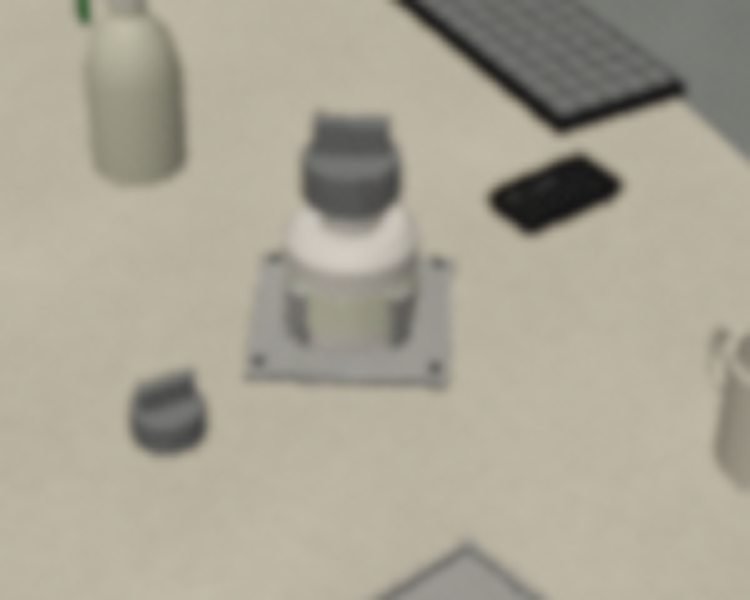

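```bash
cat >> h.py <<'E'
from scipy.spatial.transform import Rotation as Ro
def delta(p,yaw):
    o=ctrl.get_obs(); Rc=Ro.from_euler('xyz',o['eef_rot']); Rt=Ro.from_euler('xyz',[np.pi,0,np.radians(yaw)])
    print('t',round(o['time_s'],2),'turn',(Rc.inv()*Rt).as_rotvec(degrees=True).round(2),'shift',Rc.inv().apply(np.array(p)-o['ee_pos']).round(4))
def st():
    o=ctrl.get_obs(); print(round(o['time_s'],2),o['ee_pos'].round(4),np.degrees(o['eef_rot']).round(2),'F',o['force'].round(2),'M',o['moment'].round(3),'w',round(o['grip_width'],4),'q',o['qpos'].round(2))
E
python3 -c "
from h import *
delta([.5785,.0425,.30],152.2)"
```

```text
t 0.15 turn [-0.05  0.   14.75] shift [-0.554  -0.3778 -0.0757]
```

>>> {"name": "send_rows", "arguments": {"series": [[0,0,0,0,0,-0.04,1],[0,0,0,-0.02,-0.014,-0.076,1],[0,0,2,-0.06,-0.041,-0.076,1],[0,0,4,-0.1,-0.068,-0.076,1],[0,0,6,-0.14,-0.095,-0.076,1],[0,0,8,-0.18,-0.123,-0.076,1],[0,0,10,-0.22,-0.15,-0.076,1],[0,0,12,-0.26,-0.177,-0.076,1]]}}

```text
time_s: 0.95
ee_pos: [0.3384, 0.3029, 0.3005]
eef_rot: [3.142, 0.0, 2.703]
force: [1.2, 0.8, -1.3]
grip_width: 0.0941
```

```bash
python3 -c "
from h import *
st();delta([.5785,.0425,.30],152.2)"
```

```text
0.95 [0.3384 0.3029 0.3005] [180.     0.   154.88] F [ 1.22  0.75 -1.33] M [ 0.042 -0.033 -0.014] w 0.0941 q [ 0.65  0.03  1.66 -0.    1.45 -0.48]
t 0.95 turn [0.   0.   2.68] shift [-0.328  -0.1338  0.0005]
```

>>> {"name": "send_rows", "arguments": {"series": [[0,0,0.5,-0.04,-0.0165,0,-0.28],[0,0,1,-0.084,-0.0342,0,-0.28],[0,0,1.5,-0.128,-0.052,0,-0.28],[0,0,2,-0.172,-0.07,0,-0.28],[0,0,2.5,-0.216,-0.088,0,-0.28],[0,0,2.7,-0.26,-0.106,0,-0.28],[0,0,2.7,-0.3,-0.122,0,-0.28],[0,0,2.7,-0.328,-0.134,0,-0.28]]}}

```text
time_s: 1.75
ee_pos: [0.5792, 0.0421, 0.2998]
eef_rot: [-3.141, -0.001, 2.656]
force: [-0.4, 0.1, 0.3]
grip_width: 0.035
```

```bash
python3 -c "
from h import *
c=ctrl.camera('wrist'); save(c,'wrist1')
st();delta([.5785,.0425,.20],152.2)"
```

```text
1.8 [0.5807 0.0397 0.2992] [-1.7992e+02 -4.0000e-02  1.5207e+02] F [ 2.86 -2.79 -0.37] M [-0.068 -0.107  0.049] w 0.0344 q [ 0.01  0.33  1.31 -0.    1.5  -1.08]
t 1.8 turn [-0.08 -0.04 -0.13] shift [0.0032 0.0016 0.0992]
```

View pics/wrist1.png

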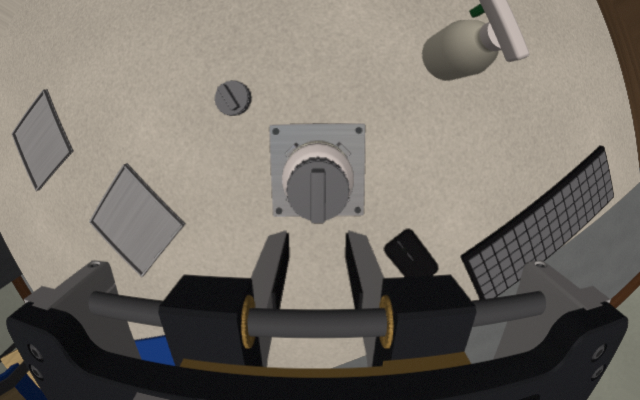

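The wrist view shows the cap at about (318,185), with the bar vertical between the fingers. I'll let the arm settle while lowering, then measure from this camera.

>>> {"name": "send_rows", "arguments": {"series": [[0,0,0,0.0,0.0,0.03,-0.28],[0,0,0,0.0,0.0,0.05,-0.28],[0,0,0,0.0,0.0,0.05,-0.28],[0,0,0,0.0,0.0,0.05,-0.28]]}}

```text
time_s: 2.2
ee_pos: [0.578, 0.0444, 0.2511]
eef_rot: [3.142, 0.0, 2.657]
force: [-0.1, 0.8, 0.9]
grip_width: 0.034
```

```bash
cat >> h.py <<'E'
def fray(c,u,v):
    f=foc(c); x,y=u-c['cx'],v-c['cy']; r=np.hypot(x,y); th=r/f
    d=np.array([x/r*np.sin(th),y/r*np.sin(th),np.cos(th)]); R=c['R']; return -R.T@c['t'],R.T@d
def fplane(c,u,v,z):
    o,d=fray(c,u,v); return o+d*(z-o[2])/d[2]
def fpts(c):
    f=foc(c); v,u=np.mgrid[0:400,0:640]; x=u-c['cx'];y=v-c['cy']; r=np.hypot(x,y)+1e-9; t=np.tan(r/f)/r; z=c['z_map']
    return (np.stack([x*t*z,y*t*z,z],-1)-c['t'])@c['R']
E
python3 - <<'E'
from h import *
c=ctrl.camera('wrist'); save(c,'wrist2')
st()
P=fpts(c); z=P[...,2]
near=np.hypot(P[...,0]-.5785,P[...,1]-.0425)<.06
for lo,hi in [(.162,.178),(.138,.149),(0.006,0.015)]:
    nn=near if lo>.1 else np.hypot(P[...,0]-.5785,P[...,1]-.0425)<.11
    k=nn&(z>lo)&(z<hi); print(lo,k.sum(),np.median(z[k]),cv2.minAreaRect((P[k][:,:2]*1000).astype(np.float32)))
delta([.5785,.0425,.20],152.2)
E
```

```text
2.25 [0.5782 0.0445 0.2517] [1.7996e+02 7.0000e-02 1.5226e+02] F [-0.04 -0.1   1.03] M [-0.065  0.065  0.006] w 0.0339 q [ 0.01  0.35  1.39  0.    1.4  -1.07]
0.162 1020 0.16811398449338535 ((579.4151000976562, 43.00586700439453), (13.664664268493652, 51.877113342285156), 61.861331939697266)
0.138 2912 0.14228467618373128 ((578.799072265625, 43.524330139160156), (65.15694427490234, 64.86811065673828), 63.57634353637695)
0.006 4830 0.009322516014964592 ((578.78857421875, 42.425636291503906), (140.37355041503906, 140.21665954589844), 62.70320510864258)
t 2.25 turn [0.04 0.07 0.06] shift [-0.0011 -0.0017  0.0517]
```

View pics/wrist2.png

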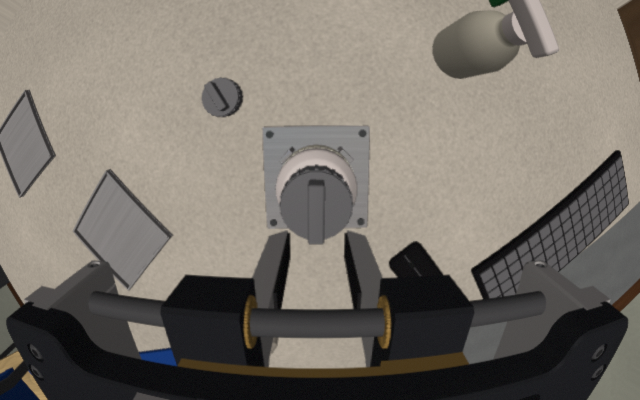

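```bash
python3 -c "
from h import *
st();delta([.5788,.0428,.17],152.1)"
```

```text
2.25 [0.5782 0.0445 0.2517] [1.7996e+02 7.0000e-02 1.5226e+02] F [-0.04 -0.1   1.03] M [-0.065  0.065  0.006] w 0.0339 q [ 0.01  0.35  1.39  0.    1.4  -1.07]
t 2.25 turn [0.04 0.07 0.16] shift [-0.0012 -0.0013  0.0817]
```

>>> {"name": "send_rows", "arguments": {"series": [[0,0,0.1,-0.001,-0.001,0.03,-0.28],[0,0,0.1,-0.001,-0.001,0.055,-0.28],[0,0,0.1,-0.001,-0.001,0.072,-0.28],[0,0,0.1,-0.001,-0.001,0.08,-0.28],[0,0,0.1,-0.001,-0.001,0.08,-0.28],[0,0,0.1,-0.001,-0.001,0.08,-0.28]]}}

```text
time_s: 2.85
ee_pos: [0.5789, 0.0431, 0.1719]
eef_rot: [3.141, 0.002, 2.656]
force: [-1.0, -0.4, -0.1]
grip_width: 0.0338
```

```bash
python3 -c "
from h import *
st();delta([.5788,.0428,.163],152.1)"
```

```text
2.85 [0.5789 0.0431 0.1719] [1.7995e+02 9.0000e-02 1.5215e+02] F [-0.97 -0.43 -0.09] M [-0.029 -0.029  0.022] w 0.0338 q [ 0.01  0.41  1.5   0.    1.23 -1.07]
t 2.85 turn [0.05 0.09 0.05] shift [-0.     -0.0003  0.0089]
```

>>> {"name": "send_rows", "arguments": {"series": [[0,0,0,0,0,0.004,-0.28],[0,0,0,0,0,0.007,-0.28],[0,0,0,0,0,0.008,-0.5],[0,0,0,0,0,0.008,-0.8],[0,0,0,0,0,0.008,-1],[0,0,0,0,0,0.008,-1],[0,0,0,0,0,0.008,-1]], "force": 8}}

```text
time_s: 3.55
ee_pos: [0.5784, 0.043, 0.1625]
eef_rot: [3.142, 0.0, 2.655]
force: [-0.4, 0.7, 0.4]
grip_width: 0.014
```

```bash
python3 -c "
from h import *
st();delta([.5788,.0428,.162],152.1)"
```

```text
3.55 [0.5784 0.043  0.1625] [1.8000e+02 1.0000e-02 1.5215e+02] F [-0.37  0.7   0.37] M [ 0.028 -0.008  0.055] w 0.014 q [ 0.01  0.42  1.5  -0.    1.22 -1.07]
t 3.55 turn [0.   0.01 0.05] shift [-0.0005  0.      0.0005]
```

>>> {"name": "send_rows", "arguments": {"series": [[0,0,0,0,0,0.0005,-1],[0,0,0,0,0,0.001,-1],[0,0,0,0,0,0.0015,-1],[0,0,0,0,0,0.002,-1],[0,0,0,0,0,0.002,-1],[0,0,0,0,0,0.002,-1]], "force": 30}}

```text
time_s: 4.15
ee_pos: [0.5784, 0.043, 0.1605]
eef_rot: [3.142, 0.0, 2.656]
force: [0.7, 0.3, 2.5]
grip_width: 0.0138
```

```bash
python3 -c "
from h import *
st()"
```

```text
4.15 [0.5784 0.043  0.1605] [1.8000e+02 1.0000e-02 1.5215e+02] F [0.66 0.27 2.53] M [-0.008  0.135 -0.002] w 0.0138 q [ 0.01  0.42  1.51  0.    1.21 -1.07]
```

>>> {"name": "send_rows", "arguments": {"series": [[0,0,0,0,0,0.0004,-1],[0,0,0,0,0,0.0008,-1],[0,0,0,0,0,0.0008,-1],[0,0,0,0,0,0.0008,-1]]}}

```text
time_s: 4.55
ee_pos: [0.5784, 0.043, 0.1597]
eef_rot: [3.141, 0.0, 2.655]
force: [-0.6, -0.0, 2.9]
grip_width: 0.0138
```

>>> {"name": "send_rows", "arguments": {"series": [[0,0,0,0,0,0.0004,-1],[0,0,0,0,0,0.0008,-1],[0,0,0,0,0,0.0008,-1],[0,0,0,0,0,0.0008,-1]]}}

```text
time_s: 4.95
ee_pos: [0.5784, 0.043, 0.1589]
eef_rot: [3.142, 0.0, 2.656]
force: [-0.2, -0.3, 3.9]
grip_width: 0.0139
```

>>> {"name": "send_rows", "arguments": {"series": [[0,0,0,0,0,0.0004,-1],[0,0,0,0,0,0.0007,-1],[0,0,0,0,0,0.0007,-1],[0,0,0,0,0,0.0007,-1]]}}

```text
time_s: 5.35
ee_pos: [0.5784, 0.043, 0.1582]
eef_rot: [3.142, 0.0, 2.655]
force: [0.7, -0.4, 3.0]
grip_width: 0.0137
```

>>> {"name": "send_rows", "arguments": {"series": [[0,0,0,0,0,0.0004,-1],[0,0,0,0,0,0.0007,-1],[0,0,0,0,0,0.0007,-1],[0,0,0,0,0,0.0007,-1]]}}

```text
time_s: 5.75
ee_pos: [0.5784, 0.043, 0.1575]
eef_rot: [3.142, 0.0, 2.656]
force: [0.8, 0.1, 4.7]
grip_width: 0.0135
```

>>> {"name": "send_rows", "arguments": {"series": [[0,0,0,0,0,0.0004,-1],[0,0,0,0,0,0.0007,-1],[0,0,0,0,0,0.0007,-1],[0,0,0,0,0,0.0007,-1]]}}

```text
time_s: 6.15
ee_pos: [0.5784, 0.043, 0.1568]
eef_rot: [3.142, 0.0, 2.655]
force: [0.5, 0.1, 3.9]
grip_width: 0.0135
```

>>> {"name": "send_rows", "arguments": {"series": [[0,0,0,0,0,0.0004,-1],[0,0,0,0,0,0.0007,-1],[0,0,0,0,0,0.0007,-1],[0,0,0,0,0,0.0007,-1]]}}

```text
time_s: 6.55
ee_pos: [0.5784, 0.043, 0.1564]
eef_rot: [3.141, 0.0, 2.656]
force: [0.5, 0.5, 7.5]
grip_width: 0.0136
```

>>> {"name": "send_rows", "arguments": {"series": [[0,0,0,0,0,0.0003,-1],[0,0,0,0,0,0.0003,-1],[0,0,0,0,0,0.0003,-1]]}}

```text
time_s: 6.85
ee_pos: [0.5784, 0.043, 0.1562]
eef_rot: [3.141, 0.0, 2.655]
force: [-0.6, -0.1, 7.9]
grip_width: 0.0135
```

>>> {"name": "send_rows", "arguments": {"series": [[0,0,0,0,0,0,-1]]}}

```text
time_s: 6.95
ee_pos: [0.5784, 0.043, 0.1562]
eef_rot: [3.141, 0.0, 2.655]
force: [-1.9, -1.1, 8.3]
grip_width: 0.0142
```

>>> {"name": "send_rows", "arguments": {"series": [[0,0,0,0,0,0.0003,-1],[0,0,0,0,0,0.0003,-1],[0,0,0,0,0,0.0003,-1]]}}

```text
time_s: 7.25
ee_pos: [0.5784, 0.043, 0.1561]
eef_rot: [3.141, 0.0, 2.656]
force: [-2.4, 0.6, 10.9]
grip_width: 0.0137
```

>>> {"name": "send_rows", "arguments": {"series": [[0,0,0,0,0,0.0003,-1],[0,0,0,0,0,0.0003,-1],[0,0,0,0,0,0.0003,-1]]}}

```text
time_s: 7.55
ee_pos: [0.5784, 0.043, 0.156]
eef_rot: [3.141, 0.001, 2.656]
force: [-3.1, 0.9, 12.1]
grip_width: 0.0141
```

>>> {"name": "send_rows", "arguments": {"series": [[0,0,0,0,0,0.0002,-1],[0,0,0,0,0,0.0002,-1]]}}

```text
time_s: 7.75
ee_pos: [0.5784, 0.043, 0.1559]
eef_rot: [3.141, 0.001, 2.655]
force: [-3.5, 0.4, 12.8]
grip_width: 0.014
```

```bash
python3 -c "
from h import *
st();delta([.5788,.0428,.156],152.15+60)"
```

```text
7.75 [0.5784 0.043  0.1559] [1.7998e+02 4.0000e-02 1.5215e+02] F [-3.54  0.41 12.75] M [-0.039  0.719 -0.028] w 0.014 q [ 0.01  0.43  1.51 -0.    1.2  -1.07]
t 7.75 turn [-1.e-02  4.e-02 -6.e+01] shift [-0.0004  0.     -0.0001]
```

>>> {"name": "send_rows", "arguments": {"series": [[0,0,-1.5,0,0,0,-1],[0,0,-3,0,0,0,-1],[0,0,-4.5,0,0,0,-1],[0,0,-6,0,0,0,-1]]}}

```text
time_s: 8.15
ee_pos: [0.5787, 0.043, 0.156]
eef_rot: [3.141, 0.002, 2.761]
force: [-0.6, -0.4, 11.9]
grip_width: 0.0136
```

```bash
python3 -c "
from h import *
st()"
```

```text
8.15 [0.5787 0.043  0.156 ] [1.7997e+02 9.0000e-02 1.5820e+02] F [-0.65 -0.43 11.89] M [-0.014  0.187 -0.172] w 0.0136 q [ 0.01  0.43  1.51 -0.    1.2  -1.18]
```

>>> {"name": "send_rows", "arguments": {"series": [[0,0,-2,0,0,0.0001,-1],[0,0,-4,0,0,0.0001,-1],[0,0,-6,0,0,0.0001,-1],[0,0,-8,0,0,0.0001,-1],[0,0,-10,0,0,0.0001,-1],[0,0,-12,0,0,0.0001,-1]]}}

```text
time_s: 8.75
ee_pos: [0.5789, 0.0429, 0.156]
eef_rot: [3.141, 0.002, 2.971]
force: [-0.4, 0.1, 13.2]
grip_width: 0.0139
```

```bash
python3 -c "
from h import *
st()"
```

```text
8.75 [0.5789 0.0429 0.156 ] [1.7998e+02 1.1000e-01 1.7021e+02] F [-0.37  0.13 13.18] M [-0.011  0.051 -0.196] w 0.0139 q [ 0.01  0.43  1.51 -0.    1.2  -1.39]
```

>>> {"name": "send_rows", "arguments": {"series": [[0,0,-2,0,0,0,-1],[0,0,-4,0,0,0,-1],[0,0,-6,0,0,0,-1],[0,0,-8,0,0,0,-1],[0,0,-10,0,0,0,-1],[0,0,-12,0,0,0,-1],[0,0,-14,0,0,0,-1]]}}

```text
time_s: 9.45
ee_pos: [0.5789, 0.0429, 0.156]
eef_rot: [-3.141, 0.002, -3.068]
force: [0.7, -1.0, 12.5]
grip_width: 0.014
```

```bash
python3 -c "
from h import *
st()"
```

```text
9.45 [0.5789 0.0429 0.156 ] [-1.7999e+02  1.2000e-01 -1.7578e+02] F [ 0.66 -0.99 12.51] M [-0.026  0.083 -0.111] w 0.014 q [ 0.01  0.43  1.51 -0.    1.2  -1.63]
```

>>> {"name": "send_rows", "arguments": {"series": [[0,0,-2,0,0,0,-1],[0,0,-4,0,0,0,-1],[0,0,-6,0,0,0,-1],[0,0,-8,0,0,0,-1],[0,0,-10,0,0,0,-1],[0,0,-12,0,0,0,-1],[0,0,-14,0,0,0,-1]]}}

```text
time_s: 10.15
ee_pos: [0.5788, 0.0429, 0.156]
eef_rot: [-3.141, 0.002, -2.824]
force: [-0.4, -0.6, 13.8]
grip_width: 0.0137
```

>>> {"name": "send_rows", "arguments": {"series": [[0,0,-2,0,0,0,-1],[0,0,-4,0,0,0,-1],[0,0,-6,0,0,0,-1],[0,0,-8,0,0,0,-1],[0,0,-10,0,0,0,-1],[0,0,-12,0,0,0,-1],[0,0,-13.5,0,0,0,-1],[0,0,-13.5,0,0,0,-1]]}}

```text
time_s: 10.95
ee_pos: [0.5789, 0.0429, 0.156]
eef_rot: [-3.14, 0.002, -2.588]
force: [-0.1, -0.7, 12.0]
grip_width: 0.0141
```

```bash
python3 - <<'E'
from h import *
st()
c=ctrl.camera('wrist'); save(c,'wrist3'); st()
P=fpts(c); z=P[...,2]
k=(np.hypot(P[...,0]-.5785,P[...,1]-.0425)<.06)&(z>.145)&(z<.170); print(k.sum(),np.median(z[k]))
t=ctrl.camera('top'); save(t,'top1')
E
```

```text
10.95 [0.5789 0.0429 0.156 ] [-1.7994e+02  1.0000e-01 -1.4831e+02] F [-0.11 -0.69 12.02] M [ 0.029  0.039 -0.087] w 0.0141 q [ 0.01  0.43  1.51 -0.    1.2  -2.11]
11.0 [0.5789 0.0429 0.156 ] [-1.7994e+02  1.0000e-01 -1.4835e+02] F [ 0.04  0.11 12.73] M [ 0.022  0.139 -0.069] w 0.0137 q [ 0.01  0.43  1.51 -0.    1.2  -2.11]
3081 0.16149381461113319
```

View pics/wrist3.png

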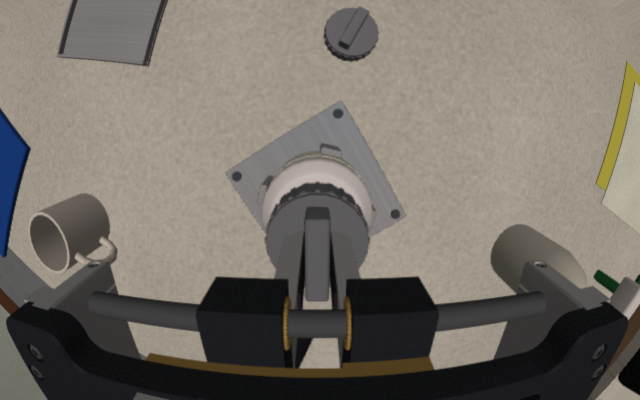

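The bar is still square between the pads, and the plate has rotated 60° in view while the tub's pose is unchanged. The cap turned 59.5° with almost no moment. Now I'll let it up gently.

>>> {"name": "send_rows", "arguments": {"series": [[0,0,0,0,0,-0.001,-1],[0,0,0,0,0,-0.003,-1],[0,0,0,0,0,-0.005,-1],[0,0,0,0,0,-0.007,-1],[0,0,0,0,0,-0.0085,-1],[0,0,0,0,0,-0.0085,-1]]}}

```text
time_s: 11.65
ee_pos: [0.5778, 0.043, 0.1628]
eef_rot: [3.141, -0.002, -2.589]
force: [0.7, 0.6, -0.1]
grip_width: 0.0138
```

>>> {"name": "send_rows", "arguments": {"series": [[0,0,0,0,0,-0.001,-1],[0,0,0,0,0,-0.0025,-1],[0,0,0,0,0,-0.0025,-1]]}}

```text
time_s: 11.95
ee_pos: [0.5783, 0.043, 0.1659]
eef_rot: [3.141, -0.0, -2.589]
force: [-0.3, -0.6, -0.7]
grip_width: 0.0139
```

>>> {"name": "send_rows", "arguments": {"series": [[0,0,0,0,0,-0.004,-1],[0,0,0,0,0,-0.01,-1],[0,0,0,0,0,-0.016,-1],[0,0,0,0,0,-0.022,-1],[0,0,0,0,0,-0.028,-1],[0,0,0,0,0,-0.034,-1],[0,0,0,0,0,-0.042,-1],[0,0,0,0,0,-0.054,-1]]}}

```text
time_s: 12.75
ee_pos: [0.5782, 0.043, 0.2202]
eef_rot: [3.141, -0.001, -2.589]
force: [-0.4, -0.9, -0.7]
grip_width: 0.014
```

```bash
python3 - <<'E'
from h import *
st()
c=ctrl.camera('side'); save(c,'side1')
c=ctrl.camera('wrist'); save(c,'wrist4')
cv2.imwrite('pics/crop3.png',cv2.resize(load('side1')['pixels'][80:280,220:440,::-1],None,fx=3,fy=3,interpolation=cv2.INTER_CUBIC))
delta([.502,-.286,.24],151.6)
E
```

```text
12.75 [0.5782 0.043  0.2202] [ 1.7998e+02 -4.0000e-02 -1.4835e+02] F [-0.38 -0.88 -0.73] M [ 0.095  0.07  -0.04 ] w 0.014 q [ 0.01  0.37  1.44  0.    1.33 -2.11]
t 12.85 turn [-0.    0.18 60.05] shift [ 0.2381 -0.2397 -0.0183]
```

View pics/crop3.png

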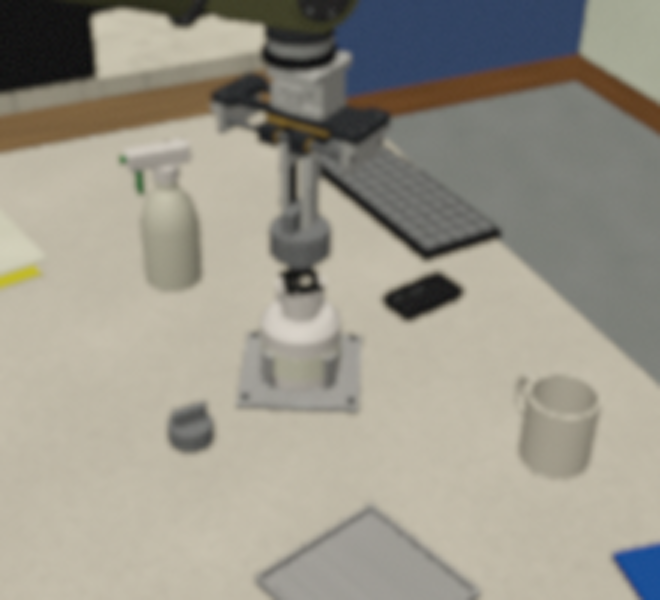

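View pics/wrist4.png

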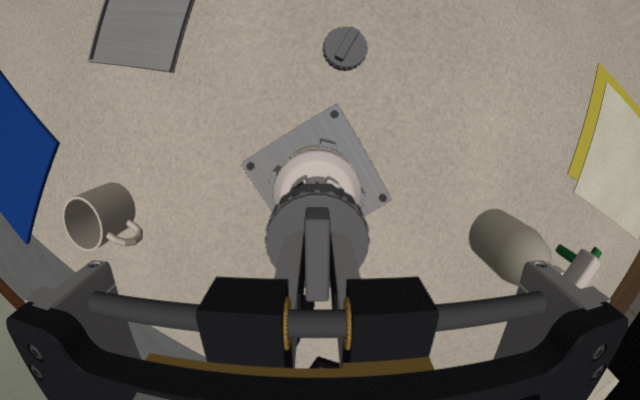

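The side crop shows the cap lifted clear of the collar at (300,240), with the tub, mug, mouse and sprayer undisturbed. Now to the tray, turning back 30° on the way so the last joint stays within its range.

```bash
python3 - <<'E'
from h import *
delta([.502,-.286,.22],181.65)
t=load('top1'); print(t['pixels'].shape)
# second measurement of tray from side view rim
s=load('side1'); hsv=cv2.cvtColor(s['pixels'],cv2.COLOR_RGB2HSV)
m=((hsv[...,1]<30)&(hsv[...,2]>60)).astype(np.uint8); q=np.zeros_like(m); q[245:308,300:385]=m[245:308,300:385]
k=max(cv2.findContours(q,0,2)[0],key=cv2.contourArea).reshape(-1,2)
print(cv2.minAreaRect(np.array([onplane(s,u,v,.014)[:2]*1000 for u,v in k],np.float32)))
E
```

```text
t 12.85 turn [-0.05  0.16 30.  ] shift [ 0.2381 -0.2397  0.0017]
(400, 640, 3)
((500.5211181640625, -288.91937255859375), (160.22349548339844, 158.6689910888672), 16.487319946289062)
```

>>> {"name": "send_rows", "arguments": {"series": [[0,0,2,0.01,-0.01,0,-1],[0,0,5,0.03,-0.03,0,-1],[0,0,8,0.053,-0.053,0,-1],[0,0,11,0.078,-0.078,0,-1],[0,0,14,0.103,-0.104,0,-1],[0,0,17,0.128,-0.129,0,-1],[0,0,20,0.153,-0.154,0,-1],[0,0,23,0.178,-0.179,0,-1]]}}

```text
time_s: 13.65
ee_pos: [0.5195, -0.2048, 0.2194]
eef_rot: [3.141, -0.001, -2.995]
force: [0.4, 0.4, -1.7]
grip_width: 0.0136
```

```bash
python3 - <<'E'
from h import *
st(); delta([.502,-.286,.22],181.65)
E
```

```text
13.65 [ 0.5195 -0.2048  0.2194] [ 1.7998e+02 -4.0000e-02 -1.7160e+02] F [ 0.38  0.37 -1.72] M [ 0.011 -0.04   0.016] w 0.0136 q [-0.44  0.32  1.5  -0.    1.32 -2.16]
t 13.65 turn [ 0.01 -0.04  6.75] shift [ 0.0292 -0.0778 -0.0006]
```

>>> {"name": "send_rows", "arguments": {"series": [[0,0,2,0.01,-0.024,0,-1],[0,0,4,0.018,-0.046,0.01,-1],[0,0,6,0.025,-0.064,0.03,-1],[0,0,7,0.03,-0.076,0.055,-1],[0,0,7,0.031,-0.079,0.08,-1],[0,0,7,0.031,-0.079,0.1,-1],[0,0,7,0.031,-0.079,0.11,-1],[0,0,7,0.031,-0.079,0.11,-1]]}}

```text
time_s: 14.45
ee_pos: [0.5011, -0.2856, 0.1086]
eef_rot: [3.14, -0.002, -3.114]
force: [-0.2, -0.3, -0.4]
grip_width: 0.0139
```

```bash
python3 - <<'E'
from h import *
c=ctrl.camera('wrist'); save(c,'wrist5')
c=ctrl.camera('side'); save(c,'side2')
st(); delta([.502,-.286,.056],181.65)
cv2.imwrite('pics/crop4.png',cv2.resize(load('side2')['pixels'][180:330,260:430,::-1],None,fx=4,fy=4,interpolation=cv2.INTER_CUBIC))
E
```

```text
14.55 [ 0.5021 -0.2858  0.1106] [-1.7997e+02  4.0000e-02 -1.7838e+02] F [-0.33  0.43  0.28] M [ 0.011 -0.023  0.017] w 0.0139 q [-0.58  0.48  1.56 -0.    1.11 -2.18]
t 14.55 turn [-0.03  0.04 -0.03] shift [ 0.0001 -0.0001  0.0546]
```

View pics/crop4.png

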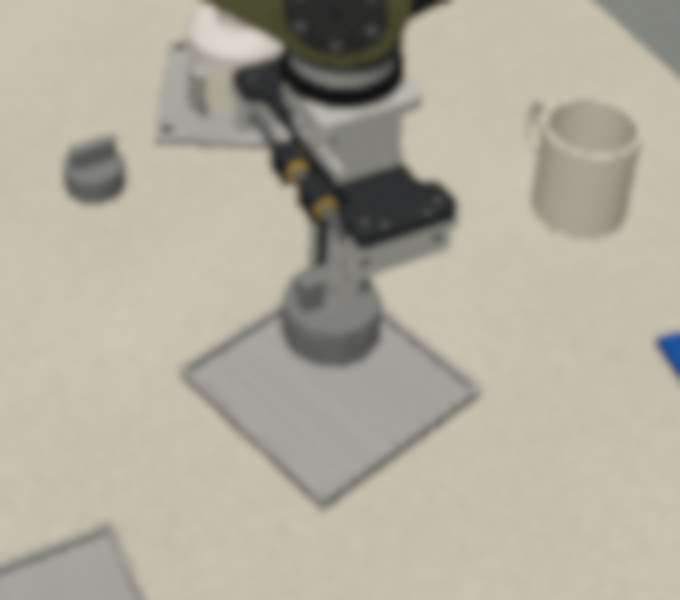

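View pics/wrist5.png

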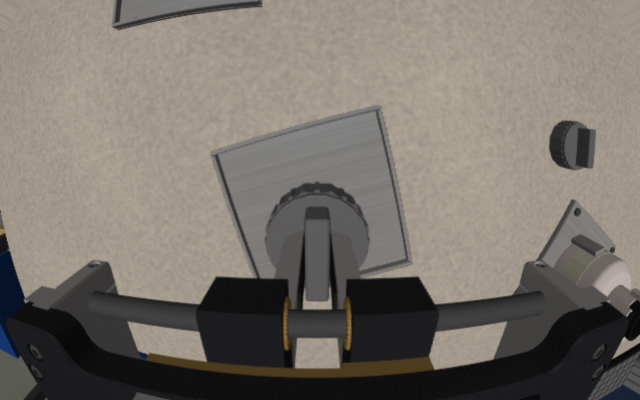

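>>> {"name": "send_rows", "arguments": {"series": [[0,0,0,0,0,0.01,-1],[0,0,0,0,0,0.022,-1],[0,0,0,0,0,0.033,-1],[0,0,0,0,0,0.042,-1],[0,0,0,0,0,0.047,-1],[0,0,0,0,0,0.05,-1],[0,0,0,0,0,0.05,-1],[0,0,0,0,0,0.05,-1]]}}

```text
time_s: 15.35
ee_pos: [0.5021, -0.2856, 0.0601]
eef_rot: [-3.141, 0.0, -3.113]
force: [-0.4, 0.3, -1.6]
grip_width: 0.0139
```

>>> {"name": "send_rows", "arguments": {"series": [[0,0,0,0,0,0.001,-1],[0,0,0,0,0,0.0015,-1],[0,0,0,0,0,0.002,-1],[0,0,0,0,0,0.0025,-1],[0,0,0,0,0,0.0025,-1]]}}

```text
time_s: 15.85
ee_pos: [0.502, -0.2855, 0.0573]
eef_rot: [3.142, -0.0, -3.113]
force: [0.0, -0.4, -0.7]
grip_width: 0.0139
```

>>> {"name": "send_rows", "arguments": {"series": [[0,0,0,0,0,0.0005,-1],[0,0,0,0,0,0.0008,-1],[0,0,0,0,0,0.0008,-1]]}}

```text
time_s: 16.15
ee_pos: [0.502, -0.2855, 0.0566]
eef_rot: [-3.142, -0.0, -3.113]
force: [0.3, -1.0, -1.4]
grip_width: 0.0142
```

>>> {"name": "send_rows", "arguments": {"series": [[0,0,0,0,0,0.0005,-1],[0,0,0,0,0,0.0005,-1]]}}

```text
time_s: 16.35
ee_pos: [0.502, -0.2855, 0.0565]
eef_rot: [-3.142, 0.0, -3.113]
force: [-2.1, 2.7, 4.9]
grip_width: 0.0137
```

Firm contact with the tray floor: 4.9 N, and z stalled at the expected 0.0565. I'll relax slightly and release.

>>> {"name": "send_rows", "arguments": {"series": [[0,0,0,0,0,-0.0003,-1],[0,0,0,0,0,-0.0003,-0.65],[0,0,0,0,0,-0.0003,-0.5],[0,0,0,0,0,-0.0003,-0.3],[0,0,0,0,0,-0.0003,-0.3]]}}

```text
time_s: 16.85
ee_pos: [0.502, -0.2856, 0.0563]
eef_rot: [-3.142, 0.0, -3.113]
force: [0.4, 0.2, 0.5]
grip_width: 0.0323
```

>>> {"name": "send_rows", "arguments": {"series": [[0,0,0,0,0,-0.002,-0.3],[0,0,0,0,0,-0.008,-0.3],[0,0,0,0,0,-0.02,-0.3],[0,0,0,0,0,-0.04,-0.3],[0,0,0,0,0,-0.07,-0.3],[0,0,0,0,0,-0.1,-0.3],[0,0,0,0,0,-0.13,-0.3],[0,0,0,0,0,-0.16,-0.3]]}}

```text
time_s: 17.65
ee_pos: [0.5018, -0.2855, 0.2189]
eef_rot: [-3.141, 0.001, -3.113]
force: [0.1, -0.5, -0.1]
grip_width: 0.0326
```

```bash
python3 - <<'E'
from h import *
st()
for n in ['wrist','side','top']: save(ctrl.camera(n),n+'6')
c=load('wrist6'); P=fpts(c); z=P[...,2]
nr=np.hypot(P[...,0]-.502,P[...,1]+.286)<.06
for lo,hi in [(.056,.07),(.03,.042)]:
    k=nr&(z>lo)&(z<hi); q=P[k]; A=np.c_[q[:,:2]-q[:,:2].mean(0),np.ones(len(q))]; 
    print(lo,k.sum(),np.median(z[k]),cv2.minAreaRect((q[:,:2]*1000).astype(np.float32)),'slopes deg',np.degrees(np.linalg.lstsq(A,q[:,2],rcond=None)[0][:2]).round(2))
a=load('side0')['pixels'];b=load('side6')['pixels']
cv2.imwrite('pics/crop6.png',np.vstack([cv2.resize(x[100:320,150:450,::-1],None,fx=1.35,fy=1.35) for x in (b,)]))
T0,T6=load('top0'),load('top6')
d=np.abs(T0['pixels'].astype(int)-T6['pixels']).max(-1)
for n,(u,v) in dict(spr=(178,217),mug=(355,125),mouse=(250,128),small=(293,248)).items(): print(n,d[v-25:v+25,u-25:u+25].max(),np.percentile(d[v-25:v+25,u-25:u+25],99))
E
```

```text
17.65 [ 0.5018 -0.2855  0.2189] [-1.7996e+02  5.0000e-02 -1.7835e+02] F [ 0.1  -0.48 -0.09] M [0.025 0.023 0.018] w 0.0326 q [-0.58  0.36  1.45 -0.    1.33 -2.18]
0.056 595 0.06217336497708251 ((502.5754089355469, -285.1365966796875), (51.73192596435547, 14.594466209411621), 2.6382765769958496) slopes deg [ 0.64 -0.73]
0.03 2033 0.036239833833221075 ((500.91558837890625, -285.7416076660156), (64.61386108398438, 67.24190521240234), 2.5013067722320557) slopes deg [ 0.65 -0.15]
spr 32 30.0
mug 33 30.0
mouse 33 30.0
small 31 29.0
```

View pics/crop6.png

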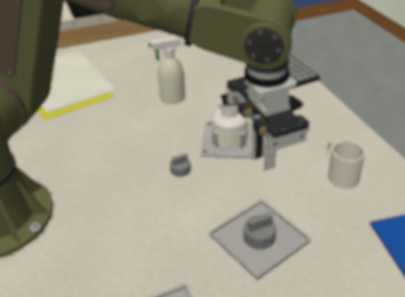

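View pics/wrist6.png

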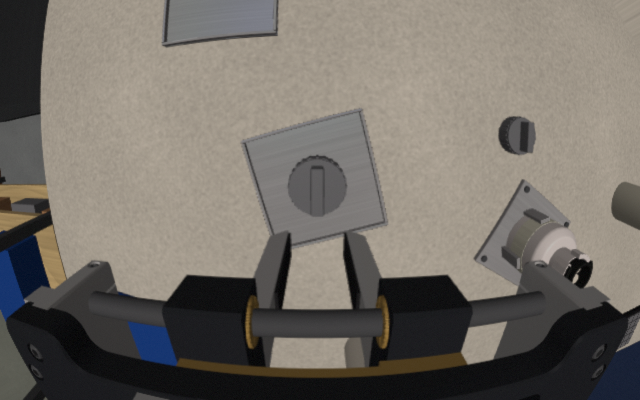

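```bash
python3 - <<'E'
from h import *
a,b=load('top0'),load('top6')
A=cv2.GaussianBlur(a['pixels'],(5,5),0).astype(int);B=cv2.GaussianBlur(b['pixels'],(5,5),0).astype(int)
d=np.abs(A-B).max(-1)
for n,(u,v) in dict(desk=(200,330),spr=(178,217),mug=(355,125),mouse=(250,128)).items():
    s=np.s_[v-25:v+25,u-25:u+25]; print(n,d[s].max(),[cv2.phaseCorrelate(x.astype(float),y.astype(float))[0] for x,y in [(A[s][...,1],B[s][...,1])]])
st(); print(ctrl.hand_in())
E
```

```text
desk 113 [(-0.4616506858281433, 0.8612439006065244)]
spr 26 [(-0.01722858954846984, -0.0146127119274162)]
mug 26 [(-0.11433251481702911, 0.04681721489457402)]
mouse 26 [(0.10781163757530265, 0.048218527289858315)]
17.8 [ 0.5025 -0.2858  0.2191] [-179.86    0.2  -178.35] F [-0.66  0.02  0.13] M [0.045 0.005 0.034] w 0.0328 q [-0.58  0.36  1.45  0.    1.32 -2.18]
the job is handed in; nothing more can be done
None
```

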